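Pack the veneer sample crate

TASK

Pack the customer's crate: slide every dark veneer panel up out of the grooved rack and lower it, without dropping it, to stand on edge in a panel slot of the crate, one per slot, and stand every bottle upright in a square cell of the crate, one per cell, in any order. Leave the light panel in the rack, and leave the tape measure, the try square and the hammer where they are.

Things in the scene. Friction and masses are not known exactly. Their poses are not given: they have to be found in the camera images.
- rack: Fixed blue-grey painted wooden block with four parallel grooves, 124 x 236 mm, 50 mm high; origin under its centre, x along the grooves, y across them, z up. Each groove is 104 mm long, 11 mm wide and 40 mm deep (floor 10 mm above the bench), closed at both ends; groove centres are 58 mm apart, at y = -87, -29, 29, 87 mm.
- crate: Fixed pale wooden crate with a dark floor, 192 (x) by 222 mm (y), 55 mm high, floor 8 mm thick; origin under its centre, z up. On its -x side (towards the robot) a row of three square cells, 66 x 66 mm inside, for bottles; on its +x side three slots, 108 mm long along x, 18 mm wide, 47 mm deep, for panels. Both rows have a pitch of 72 mm along y. Thick wood lies between the slots.
- light_panel: Cream-coloured sample panel, same size as the dark ones and standing in the same rack: it stays there.
- bottle_cell0 (a point): centre of the floor of this square bottle cell (8 mm above the bench); axes as the crate's
- panel_slot0 (a point): centre of the floor of this panel slot (8 mm above the bench); axes as the crate's
- bottle_cell1 (a point): centre of the floor of this square bottle cell (8 mm above the bench); axes as the crate's
- panel_slot1 (a point): centre of the floor of this panel slot (8 mm above the bench); axes as the crate's
- bottle_cell2 (a point): centre of the floor of this square bottle cell (8 mm above the bench); axes as the crate's
- panel_slot2 (a point): centre of the floor of this panel slot (8 mm above the bench); axes as the crate's
- dark_panel1: Dark brown veneered sample panel, 100 mm wide (its x), 8 mm thick (its y), 110 mm tall (its z), about 70 g; origin at the centre of its bottom edge. Starts upright in a rack groove, the upper 70 mm standing out. May be absent.
- dark_panel2: Dark brown veneered sample panel, 100 mm wide (its x), 8 mm thick (its y), 110 mm tall (its z), about 70 g; origin at the centre of its bottom edge. Starts upright in a rack groove, the upper 70 mm standing out. May be absent.
- dark_panel3: Dark brown veneered sample panel, 100 mm wide (its x), 8 mm thick (its y), 110 mm tall (its z), about 70 g; origin at the centre of its bottom edge. Starts upright in a rack groove, the upper 70 mm standing out. May be absent.
- bottle1: Bottle of wood finish or glue (yellow, red cap), 112 mm tall, about 260 g: body 56 mm in diameter up to 64 mm, shoulder, then a cap 34 mm in diameter from 78 to 112 mm; origin at the centre of its base, z up. Starts upright on the bench. May be absent.
- bottle2: Bottle of wood finish or glue (blue, black cap), 112 mm tall, about 260 g: body 56 mm in diameter up to 64 mm, shoulder, then a cap 34 mm in diameter from 78 to 112 mm; origin at the centre of its base, z up. Starts upright on the bench. May be absent.
- bottle3: Bottle of wood finish or glue (amber, white cap), 112 mm tall, about 260 g: body 56 mm in diameter up to 64 mm, shoulder, then a cap 34 mm in diameter from 78 to 112 mm; origin at the centre of its base, z up. Starts upright on the bench. May be absent.
- tape_measure: Blue tape measure, 70 x 42 x 65 mm, a bystander; origin under its centre.
- try_square: Try square with dark stock 150 mm and steel blade 200 mm lying on the bench, a bystander; origin under the middle of its stock.
- hammer: Hammer lying on the bench, about 280 mm long, a bystander.

How it is judged:
By the outcome, as a careful person would: the job done as asked, in the order asked, and still so for the second after the job is handed in, with the robot touching nothing.
Of dark_panel1, dark_panel2, dark_panel3 only 2 to 3 are there at a start; the rules pass over those that are not, and their reading is None.
Of bottle1, bottle2, bottle3 only 2 to 3 are there at a start; the rules pass over those that are not, and their reading is None.
At some moment in a run one of bottle1, bottle2, bottle3 may be knocked a few centimetres aside while the robot is not near it.
It also fails if it takes over 210 s, if anything falls off the work surface, if the arm or the gripper's body presses on something with over 40 N, if the wrist force passes 120 N, or if a joint passes its speed limit or range.

ROBOT

A 7-joint arm with a two-finger parallel gripper is mounted at the origin on the work surface. World frame = base frame: x ahead of the robot, y to its left, z up, the work surface at z = 0. Lengths are in m, angles in degrees, forces in N, time in s.
With the tool pointing down it reaches from about 0.425 to 0.875 m from the base axis. Payload 4.7 kg.
Tool frame: the origin (TCP) lies on the centre line of the jaws, within the pads' length; the fingertips stand 17 mm ahead of it and the grasp point (between the pads) lies 2 mm behind it; z points along the fingers, y is the line along which they close (so a half turn about z gives the same grasp; the last joint's range is limited). The gripper opens to 87 mm and grips with 3 to 60 N. Pads are 19 mm wide; open, the fingers measure 117 mm over their backs; the gripper's body (75 mm by 190 mm) begins 51 mm behind the grasp point.
Start: joints at [67.901, 18.392, -4.016, 83.108, 1.295, 78.541, -3.26], TCP at [0.253, -0.599, 0.24] pointing down, gripper open.
Joint ranges: [-163.93, 163.93], [-17.29, 119.83], [-79.2, 71.16], [3.27, 140.29], [-89.18, 269.18], [5.43, 117.66], [-154.24, 154.24]. Speed limits (degrees/s): [147.25, 147.25, 180, 180, 180, 180, 180].

INTERFACE

Orientations are given as [roll, pitch, yaw] about the fixed x, y, z axes, in that order (R = Rz(yaw) Ry(pitch) Rx(roll)).
In Python, from cell import env, read_camera gives the robot as it stands.
- The arm moves only by the shell command python3 -m jog 'ROWS' [FORCE]. ROWS is JSON, a list of rows, each a list of 5 numbers: the opening, from 0 (shut) to 1 (fully open), then the shift along the tool's x, y, z each as a share of 0.02 m, from -1 to 1, then the turn about the tool's z as a share of 45 degrees, from -1 to 1. In form: [[gripper, x, y, z, yaw], ...]. A call has 1 to 12 rows; each row shifts and turns the commanded pose from where the row before left it, along the tool's axes as they then stand; what a row does not reach is not made up. A row lasts 1/12 s, in which the tool goes at most 41.7 mm and 7.16 degrees, less where a joint would pass 70% of its speed; a pose out of reach is approached as far as the arm can. A call with a number of a shift or a turn outside -1 to 1 is refused whole. A call with a gripper value outside its range is refused whole. The fingers move at their own pace and stop on an object; FORCE is the grip in N (left out, the last holds). Time passes only in rows, so rows that do not move let the fingers close. It gives the time, the measured TCP pose, the force, the opening and the grip force at its end, in the units of the state.
- env.get_obs(): the state, without advancing time (a new reading comes with each control period).
- read_camera(name): name is "side" or "top" or "wrist"; returns a dict with "color" (420x560x3 uint8, red, green, blue), "range_z" (420x560 float32, m along the optical axis (not along the pixel's ray), 0 where there is no reading), "mtx" (3x3 intrinsics, pixels), "world_from_camera" (4x4, takes a point from camera to world coordinates); the wrist camera has in their place "T_tool_cam" (4x4, takes a point from camera to tool coordinates, whose origin is the TCP and whose axes are the flange's). Camera axes: x right, y down, z forward; pixel columns grow to the right and rows downward; lengths in m; the calibration is good to about 2 mm. A picture is of the moment at which its call begins: read the wrist's pose just before it.
- env.sign_off(): hands the job in; it is judged then, once.
The state is a dict: "time_s": time; "qpos": joint angles; "joint_velocities": joint speeds; "effort": joint torques, N m; "tool_pos": TCP position; "tool_rot": TCP orientation; "force": force on the tool from outside, world axes, zero at the start; "wrist_torque": the same for the moment, N m; "grip_width": finger opening in m; "grasp_force": force on a finger pad.
Only numpy, scipy, OpenCV 4.12 (cv2) and the standard library are available. Lean on these libraries where they do the work, as an engineer would, in place of code of your own. Each camera call takes 0.05 s, during which the arm holds its last target. There are 200 camera calls.

## Working session

There is one attempt and no reset: what is moved stays moved. The work goes in short steps, Python scripts to look and compute and a shell command to move; the robot and the scene stay as the last step left them, time stands still between calls to the robot, and variables do not carry over. Pictures are saved under pics/ and viewed, at most 14 in all, crops included, and the job is handed in when it is done.

```bash
ls; mkdir -p pics
python3 - <<'E'
from cell import env, read_camera
import cv2,numpy as np
print(env.get_obs())
for n in("top","side"):
    c=read_camera(n); cv2.imwrite(f"pics/{n}0.png",c["color"][...,::-1]); np.savez(f"{n}0.npz",**c)
    print(n,c["mtx"],c["world_from_camera"],(c["range_z"]>0).mean())
E
```

```text
pics
{'time_s': 0.0, 'qpos': array([67.90107839, 18.44125088, -4.01653806, 83.17362103,  1.29515221,
       78.53899894, -3.26136788]), 'joint_velocities': array([ 0.01632149, -0.01923919,  0.12919559,  0.0147536 ,  0.02770697,
       -0.11113295,  0.09970719]), 'effort': array([-4.13809948e-04, -4.91282952e+01, -4.04176796e-01, -3.12528491e+01,
       -6.38306653e-02,  4.34051862e-02,  1.54695485e-04]), 'tool_pos': array([ 0.25277078, -0.59829347,  0.23844799]), 'tool_rot': array([-1.79891381e+02,  5.39669437e-03,  2.29082658e+01]), 'force': array([-0.26233463,  0.12176116, -0.06459563]), 'wrist_torque': array([0.0319192 , 0.00933507, 0.0282239 ]), 'grasp_force': 0.0, 'grip_width': 0.08703840158644108}
top [[410.94298344   0.         278.84216574]
 [  0.         410.94298344 212.51541052]
 [  0.           0.           1.        ]] [[ 0.01477407 -0.98194014  0.18861413  0.382488  ]
 [-0.99970655 -0.0108845   0.02164106 -0.02511233]
 [-0.01919726 -0.1888785  -0.9818128   0.97022577]
 [ 0.          0.          0.          1.        ]] 0.995969387755102
side [[455.38598567   0.         278.88235767]
 [  0.         455.38598567 206.2326412 ]
 [  0.           0.           1.        ]] [[-0.88684461 -0.33175224  0.3216319   0.21693569]
 [-0.46168938  0.6080447  -0.64585181  0.68955685]
 [ 0.01869621 -0.72126423 -0.69240765  0.8146575 ]
 [ 0.          0.          0.          1.        ]] 0.9960969387755102
```

View pics/top0.png

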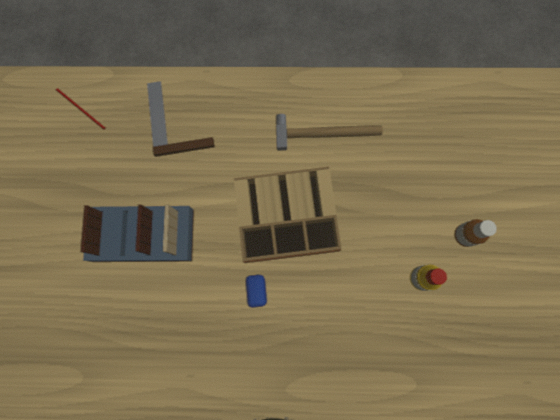

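View pics/side0.png

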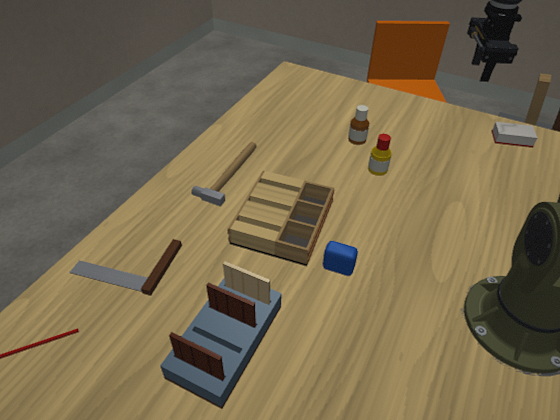

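The top view shows dark panels at (92,230) and (145,230), the light panel at (170,230), and an empty groove at (124,232). The crate is centred near (287,215), with its slots on the far side. The amber bottle is at (480,231), the yellow one at (432,278), and the tape measure at (257,290) sits close to the crate.

```bash
cat > h.py <<'E'
import cv2,numpy as np
from cell import env, read_camera
def cloud(c,T=None):
    d=c["range_z"];v,u=np.indices(d.shape);K=c["mtx"]
    T=c["world_from_camera"] if T is None else T
    p=np.stack([(u-K[0,2])/K[0,0]*d,(v-K[1,2])/K[1,1]*d,d],-1)
    w=p@T[:3,:3].T+T[:3,3]; w[d<=0]=np.nan
    return w
def blob(w,box,z0,z1):
    x0,x1,y0,y1=box
    m=(w[...,0]>x0)&(w[...,0]<x1)&(w[...,1]>y0)&(w[...,1]<y1)&(w[...,2]>z0)&(w[...,2]<z1)
    return m
def rect(p):
    return cv2.minAreaRect((p[:,:2]*1000).astype(np.float32))
def up(box):  # blobs
    pass
E
python3 - <<'E'
from h import *
w={}
for n in("top","side"):
    c=dict(np.load(f"{n}0.npz")); w[n]=cloud(c); 
t=w["top"]
for n,(v,u) in dict(crate=(215,287),rack=(210,110),pA=(230,92),pB=(230,145),light=(230,170),amb=(229,488),yel=(276,437),bench=(350,280)).items(): print(n,t[v,u].round(3))
for n in w:
    print(n)
    W=w[n]
    for z0,z1 in((.045,.065),(.1,.13),(.085,.13)):
        m=((W[...,2]>z0)&(W[...,2]<z1)&(W[...,0]>.3)&(W[...,0]<.8)).astype(np.uint8)
        k,l,s,_=cv2.connectedComponentsWithStats(m)
        for i in range(1,k):
            if s[i,4]>15:
                p=W[l==i]; r=rect(p); print(z0,s[i],np.round(r[0],1),np.round(r[1],1),round(r[2],1),'zmax',p[:,2].max().round(4),'mean',p.mean(0).round(4))
E
```

```text
crate [ 0.562 -0.023  0.007]
rack [0.561 0.385 0.048]
pA [0.509 0.403 0.087]
pB [0.51  0.287 0.086]
light [0.51  0.229 0.095]
amb [ 0.517 -0.444  0.113]
yel [ 0.418 -0.333  0.111]
bench [ 0.253 -0.011  0.004]
top
0.045 [ 234  167  107   95 4743] [559.2 -20.9] [197.2 222.2] 7.8 zmax 0.0604 mean [ 0.576  -0.0189  0.0545]
0.045 [  83  206  107   55 3751] [509.8 319.1] [125.  236.2] 1.1 zmax 0.065 mean [0.5057 0.3141 0.0504]
0.045 [461 220  24  25 157] [ 514.8 -431.2] [55.5 31.7] 26.2 zmax 0.0649 mean [ 0.5141 -0.4247  0.0573]
0.045 [415 265  20  26 126] [ 414.3 -320.7] [55.9 28.9] 15.6 zmax 0.065 mean [ 0.4142 -0.3166  0.0573]
0.045 [245 274  21  34 421] [383.7  44.8] [69.6 42. ] 7.1 zmax 0.065 mean [0.3834 0.0442 0.0617]
0.1 [ 80 205  12  48 382] [507.9 406.5] [99.9 11.1] 1.5 zmax 0.1238 mean [0.5072 0.4045 0.1144]
0.1 [135 205  10  47 327] [510.8 290.3] [99.8  9.5] 0.9 zmax 0.1239 mean [0.5098 0.2889 0.1153]
0.1 [163 205   8  47 294] [510.9 231.9] [98.8  9.7] 1.6 zmax 0.1243 mean [0.5111 0.231  0.1158]
0.1 [477 220  19  17 243] [ 520.2 -442.8] [32.6 32.9] 45.9 zmax 0.1166 mean [ 0.519
[... 1445 characters left out ...]
0.1 [206 283  49  30 493] [511.9 290.8] [100.9  10.6] 1.0 zmax 0.1245 mean [0.5098 0.2927 0.1144]
0.1 [169 332  53  35 549] [508.2 406.6] [100.2   9.7] 1.7 zmax 0.1238 mean [0.5058 0.4083 0.1151]
0.085 [355 105  13  15 156] [ 521.9 -440.9] [32.1 35.5] 33.8 zmax 0.1157 mean [ 0.5202 -0.4356  0.104 ]
0.085 [376 134  15  16 180] [ 419.7 -331.5] [33.  35.9] 8.7 zmax 0.1174 mean [ 0.4188 -0.3274  0.1048]
0.085 [223 261  47  33 683] [512.  233.4] [100.5  11.9] 0.7 zmax 0.1237 mean [0.5098 0.2353 0.1074]
0.085 [206 283  49  34 704] [511.9 291. ] [101.  11.] 1.2 zmax 0.1245 mean [0.5093 0.2932 0.1079]
0.085 [169 332  54  38 748] [508.4 406.7] [100.7   9.9] 1.1 zmax 0.1238 mean [0.5057 0.4088 0.1091]
```

```bash
cat >> h.py <<'E'
def plan(x,y,z,yaw):
    o=env.get_obs(); p=o["tool_pos"]; d=np.array([x,y,z])-p
    t=np.radians(yaw); X=np.array([np.cos(t),np.sin(t),0]);Y=np.array([np.sin(t),-np.cos(t),0])
    dy=(yaw-o["tool_rot"][2]+90)%180-90
    print("t",round(o["time_s"],2),"pose",p.round(4),o["tool_rot"].round(1),"turn units",round(dy/45,3),"then shift units (x,y,z)",(np.array([d@X,d@Y,-d[2]])/.02).round(2))
def crate(u,v,yaw=7.8,c=(.5595,-.021)):
    t=np.radians(yaw); return c[0]+u*np.cos(t)-v*np.sin(t), c[1]+u*np.sin(t)+v*np.cos(t)
def bottles():
    w=cloud(read_camera("top")); m=((w[...,2]>.1)&(w[...,2]<.13)&(w[...,0]>.3)&(w[...,0]<.8)).astype(np.uint8)
    k,l,s,_=cv2.connectedComponentsWithStats(m)
    for i in range(1,k):
        if s[i,4]>15:
            r=rect(w[l==i]); print(np.round(r[0],1),np.round(r[1],1),round(r[2],1),s[i,4])
E
python3 -c "
from h import *
plan(.419,-.3335,.17,7.8)
for v in(-.072,0,.072): print(crate(-.057,v),crate(.036,v))"
```

```text
t 0.1 pose [ 0.2528 -0.5983  0.2386] [-179.9    0.    22.9] turn units -0.336 then shift units (x,y,z) [ 10.03 -11.99   3.43]
(np.float64(0.5127988943083976), np.float64(-0.10006963214269929)) (np.float64(0.6049384434722419), np.float64(-0.08744808390630898))
(np.float64(0.5030273730931277), np.float64(-0.028735787628755352)) (np.float64(0.595166922256972), np.float64(-0.016114239392365046))
(np.float64(0.4932558518778578), np.float64(0.042598056885188584)) (np.float64(0.5853954010417021), np.float64(0.05521960512157889))
```

```bash
python3 -m jog '[[1,0,0,0,-0.112],[1,0,0,0,-0.112],[1,0,0,0,-0.112],[1,0.9,-1,0,0],[1,0.9,-1,0,0],[1,0.9,-1,0,0],[1,0.9,-1,0,0],[1,0.9,-1,0,0],[1,0.9,-1,0,0],[1,0.9,-1,0,0]]' 25; python3 -m jog '[[1,0.8,-1,0.4,0],[1,0.8,-1,0.6,0],[1,0.7,-1,0.8,0],[1,0.7,-1,0.8,0],[1,0.5,-0.8,0.8,0],[1,0,0,0,0],[1,0,0,0,0]]'; python3 -c "
from h import *
bottles(); plan(.419,-.3335,.094,7.8)"
```

```text
time_s: 0.93
tool_pos: [0.2658, -0.4093, 0.239]
tool_rot: [-180.0, 0.0, 38.0]
force: [-0.1, -0.2, 0.6]
grip_width: 0.0875
grasp_force: 0.0
time_s: 1.52
tool_pos: [0.2614, -0.2911, 0.1708]
tool_rot: [-179.9, 0.0, 38.1]
force: [-0.1, -0.2, 1.0]
grip_width: 0.087
grasp_force: 0.0
[508.1 405.9] [99.7 10.5] 1.4 385
[510.6 290.5] [99.2 10.1] 1.3 329
[511.1 232.8] [99.7 10.3] 0.9 296
[ 520.5 -442.4] [32.4 33.6] 26.1 243
[ 418.6 -334.9] [32.6 34.5] 1.1 247
t 1.57 pose [ 0.262  -0.2924  0.1717] [180.   0.  38.] turn units -0.672 then shift units (x,y,z) [7.5  3.1  3.89]
```

Tool z points down, so the turn sign is flipped. I'll correct the helper.

```bash
sed -i 's/round(dy\/45,3)/round(-dy\/45,3)/' h.py; python3 -m jog '[[1,0,0,0,0.135],[1,0,0,0,0.135],[1,0,0,0,0.135],[1,0,0,0,0.135],[1,0,0,0,0.135],[1,0,0,0,0]]'; python3 -m jog '[[1,1,0.4,0,0],[1,1,0.4,0,0],[1,1,0.4,0,0],[1,1,0.4,0,0],[1,1,0.4,0,0],[1,1,0.4,0,0],[1,1,0.4,0,0],[1,0.5,0.3,0,0],[1,0,0,0,0],[1,0,0,0,0],[1,0,0,0,0]]'; python3 -c "
from h import *
plan(.419,-.3335,.094,7.8)"
```

```text
time_s: 2.07
tool_pos: [0.2624, -0.2937, 0.1725]
tool_rot: [179.9, -0.1, 7.4]
force: [-0.1, 0.2, 0.6]
grip_width: 0.0871
grasp_force: 0.0
time_s: 2.98
tool_pos: [0.4181, -0.334, 0.1714]
tool_rot: [-180.0, 0.0, 7.7]
force: [0.2, 0.9, 0.4]
grip_width: 0.0872
grasp_force: 0.0
t 2.98 pose [ 0.4181 -0.334   0.1714] [-180.     0.     7.7] turn units -0.003 then shift units (x,y,z) [ 0.05 -0.02  3.87]
```

Check with the wrist camera before descending, to verify alignment and calibration.

```bash
cat >> h.py <<'E'
from scipy.spatial.transform import Rotation as Ro
def wrist(name=None):
    o=env.get_obs(); c=read_camera("wrist"); T=np.eye(4); T[:3,:3]=Ro.from_euler("xyz",o["tool_rot"],degrees=True).as_matrix(); T[:3,3]=o["tool_pos"]
    if name: cv2.imwrite(f"pics/{name}.png",c["color"][...,::-1])
    return c,cloud(c,T@c["T_tool_cam"])
E
python3 - <<'E'
from h import *
c,w=wrist("w1")
m=((w[...,2]>.1)&(w[...,2]<.125)).astype(np.uint8)
k,l,s,_=cv2.connectedComponentsWithStats(m)
for i in range(1,k):
    if s[i,4]>50: print(s[i],rect(w[l==i]),np.nanmedian(w[l==i][:,2]))
E
```

```text
[ 447   67   68   60 3082] ((521.74755859375, -443.2164611816406), (33.91600036621094, 33.19453048706055), 81.06072235107422) 0.11235370851119027
[ 258  205   50   51 2008] ((420.28887939453125, -335.12237548828125), (32.84954071044922, 33.264854431152344), 5.625101566314697) 0.11242891475320693
```

View pics/w1.png

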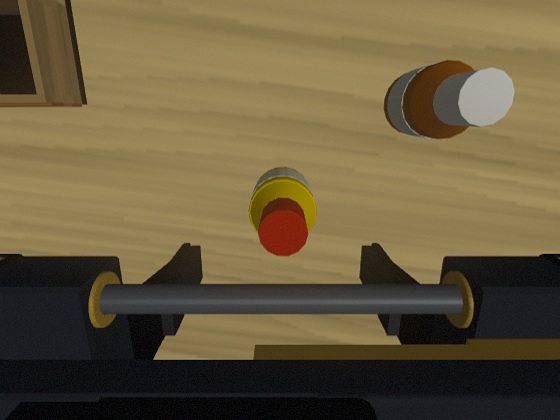

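The red cap at (283,230) is centred between the fingers, and the amber bottle's cap is at (487,97). Next I descend, grip and lift.

```bash
python3 -m jog '[[1,0.06,0.03,0.8,0],[1,0,0,0.8,0],[1,0,0,0.8,0],[1,0,0,0.8,0],[1,0,0,0.67,0],[1,0,0,0,0],[0.2,0,0,0,0],[0.2,0,0,0,0],[0.2,0,0,0,0],[0.2,0,0,0,0],[0.2,0,0,0,0],[0.2,0,0,0,0]]' 30;  python3 -m jog '[[0.2,0,0,0,0],[0.2,0,0,0,0],[0.2,0,0,0,0]]'; python3 -m jog '[[0.2,0,0,-0.2,0],[0.2,0,0,-0.5,0],[0.2,0,0,-0.8,0],[0.2,0,0,-1,0],[0.2,0,0,-1,0],[0.2,0,0,-1,0],[0.2,0,0,-0.7,0],[0.2,0,0,-0.3,0],[0.2,0,0,0,0]]'; python3 -c "
from h import *
plan(*crate(-.057,0),.19,7.8)"
```

```text
time_s: 4.03
tool_pos: [0.4205, -0.3342, 0.0947]
tool_rot: [179.9, -0.0, 7.7]
force: [0.6, -0.8, -0.4]
grip_width: 0.0548
grasp_force: 0.0
time_s: 4.28
tool_pos: [0.4203, -0.3343, 0.0943]
tool_rot: [180.0, -0.0, 7.7]
force: [0.7, -1.9, 1.2]
grip_width: 0.0353
grasp_force: 5.7
time_s: 5.03
tool_pos: [0.4209, -0.3344, 0.206]
tool_rot: [179.9, -0.1, 7.7]
force: [0.9, 0.0, -2.8]
grip_width: 0.0336
grasp_force: 28.6
t 5.03 pose [ 0.4209 -0.3344  0.206 ] [ 1.799e+02 -1.000e-01  7.700e+00] turn units -0.003 then shift units (x,y,z) [  6.14 -14.59   0.8 ]
```

```bash
python3 -m jog '[[0.2,0.2,-0.4,0,0],[0.2,0.3,-0.8,0,0],[0.2,0.4,-1,0,0],[0.2,0.4,-1,0,0],[0.2,0.4,-1,0,0],[0.2,0.4,-1,0,0],[0.2,0.4,-1,0,0],[0.2,0.4,-1,0,0],[0.2,0.4,-1,0,0],[0.2,0.4,-1,0,0],[0.2,0.4,-1,0,0],[0.2,0.4,-1,0,0]]'; python3 -m jog '[[0.2,0.4,-1,0,0],[0.2,0.4,-1,0,0],[0.2,0.4,-0.8,0,0],[0.2,0.4,-0.8,0,0],[0.2,0.3,-0.5,0,0],[0.2,0.1,-0.2,0,0],[0.2,0,0,0,0],[0.2,0,0,0,0],[0.2,0,0,0,0]]'
python3 - <<'E'
from h import *
plan(*crate(-.057,0),.102,7.8)
c,w=wrist("w2")
m=((w[...,2]>.045)&(w[...,2]<.065)&(w[...,0]>.4)&(w[...,1]>-.2)&(w[...,1]<.15)).astype(np.uint8)
k,l,s,_=cv2.connectedComponentsWithStats(m)
for i in range(1,k):
    if s[i,4]>500: print(s[i],rect(w[l==i]))
E
```

```text
time_s: 6.03
tool_pos: [0.4786, -0.0979, 0.2026]
tool_rot: [-179.9, 0.2, 7.7]
force: [1.1, -0.7, -2.5]
grip_width: 0.034
grasp_force: 28.6
time_s: 6.78
tool_pos: [0.5071, -0.0106, 0.2036]
tool_rot: [180.0, 0.1, 7.6]
force: [-0.5, 0.4, -2.9]
grip_width: 0.0335
grasp_force: 28.6
t 6.78 pose [ 0.5071 -0.0106  0.2036] [1.8e+02 1.0e-01 7.6e+00] turn units -0.005 then shift units (x,y,z) [-0.33  0.87  5.08]
[  165    24   274   223 34489] ((561.2127685546875, -21.081993103027344), (194.73348999023438, 222.8300018310547), 7.764786720275879)
```

View pics/w2.png

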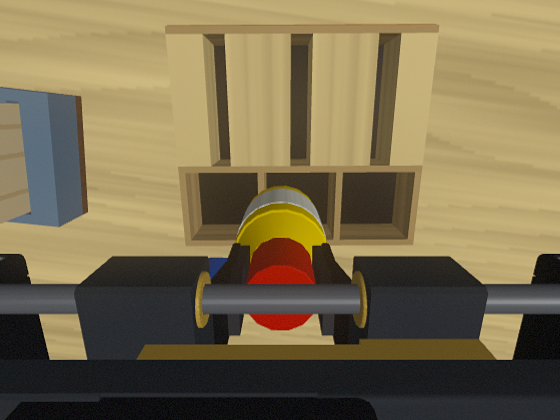

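The crate is clear at centre (300,130), with the held yellow bottle hanging straight. The wrist view gives its centre as (561,-21) mm, which agrees with the other cameras. I'll shift slightly and lower.

```bash
sed -i 's/c=(.5595,-.021)/c=(.5605,-.021)/' h.py; python3 -m jog '[[0.2,-0.28,0.6,0,0],[0.2,0,0.27,0,0],[0.2,0,0,0.7,0],[0.2,0,0,0.7,0],[0.2,0,0,0.7,0],[0.2,0,0,0,0],[0.2,0,0,0,0],[0.2,0,0,0,0]]'; python3 -c "
from h import *
plan(*crate(-.057,0),.1025,7.8)"
```

```text
time_s: 7.5
tool_pos: [0.5051, -0.0279, 0.1629]
tool_rot: [180.0, -0.1, 7.6]
force: [1.5, 0.3, -2.6]
grip_width: 0.0333
grasp_force: 28.6
t 7.5 pose [ 0.5051 -0.0279  0.1629] [ 1.8e+02 -1.0e-01  7.6e+00] turn units -0.004 then shift units (x,y,z) [-0.06  0.04  3.02]
```

```bash
python3 -m jog '[[0.2,-0.05,0.04,0.6,0],[0.2,0,0,0.6,0],[0.2,0,0,0.6,0],[0.2,0,0,0.5,0],[0.2,0,0,0.4,0],[0.2,0,0,0.2,0],[0.2,0,0,0.08,0],[0.2,0,0,0,0],[0.2,0,0,0,0]]'; python3 -c "
from h import *
plan(*crate(-.057,0),.1025,7.8)"
```

```text
time_s: 8.25
tool_pos: [0.5041, -0.0283, 0.1027]
tool_rot: [180.0, -0.1, 7.7]
force: [0.3, 0.3, -3.2]
grip_width: 0.0335
grasp_force: 28.9
t 8.25 pose [ 0.5041 -0.0283  0.1027] [ 1.8e+02 -1.0e-01  7.7e+00] turn units -0.003 then shift units (x,y,z) [-0.01  0.02  0.01]
```

```bash
python3 -m jog '[[0.2,0,0,0.05,0],[0.2,0,0,0.05,0],[0.2,0,0,0,0],[0.2,0,0,0,0]]'; python3 -m jog '[[0.6,0,0,0,0],[0.6,0,0,0,0],[0.6,0,0,0,0],[0.6,0,0,0,0],[0.6,0,0,-0.3,0],[0.6,0,0,-0.8,0],[0.6,0,0,-1,0],[0.6,0,0,-1,0],[0.6,0,0,-1,0],[0.6,0,0,-1,0],[0.6,0,0,-0.7,0],[0.6,0,0,0,0]]'; python3 -c "
from h import *
bottles(); plan(.521,-.4425,.2,7.8)"
```

```text
time_s: 8.58
tool_pos: [0.5046, -0.0284, 0.1022]
tool_rot: [179.9, -0.1, 7.6]
force: [-3.0, 0.2, 6.8]
grip_width: 0.0338
grasp_force: 29.4
time_s: 9.58
tool_pos: [0.5056, -0.0283, 0.2201]
tool_rot: [179.9, -0.3, 7.7]
force: [0.6, 0.1, 0.3]
grip_width: 0.052
grasp_force: 0.0
[508.  406.1] [99.8 10. ] 1.1 383
[510.6 290.3] [99.1 10.1] 1.2 325
[510.7 232.4] [98.7  9.2] 1.4 296
[ 520.2 -442.9] [32.6 33.4] 48.0 239
t 9.63 pose [ 0.5047 -0.0284  0.2182] [179.9  -0.2   7.7] turn units -0.003 then shift units (x,y,z) [-2.   20.63  0.91]
```

```bash
python3 -m jog '[[1,-0.1,0.4,0,0],[1,-0.1,0.8,0,0],[1,-0.1,1,0,0],[1,-0.1,1,0,0],[1,-0.1,1,0,0],[1,-0.1,1,0,0],[1,-0.1,1,0,0],[1,-0.1,1,0,0],[1,-0.1,1,0,0],[1,-0.1,1,0,0],[1,-0.1,1,0,0],[1,-0.1,1,0,0]]'; python3 -m jog '[[1,-0.1,1,0,0],[1,-0.1,1,0,0],[1,-0.1,1,0,0],[1,-0.1,1,0,0],[1,-0.1,1,0,0],[1,-0.1,1,0.4,0],[1,-0.1,1,0.6,0],[1,-0.1,1,0.6,0],[1,0,0.9,0.6,0],[1,0,0.5,0.2,0],[1,0,0,0,0],[1,0,0,0,0]]'; python3 -c "
from h import *
bottles(); plan(.521,-.4428,.094,7.8)"
```

```text
time_s: 10.63
tool_pos: [0.5084, -0.255, 0.2147]
tool_rot: [-179.9, 0.1, 7.6]
force: [0.5, 0.1, 0.0]
grip_width: 0.0869
grasp_force: 0.0
time_s: 11.63
tool_pos: [0.5185, -0.4418, 0.1677]
tool_rot: [-179.9, 0.0, 7.6]
force: [0.5, 0.5, 0.6]
grip_width: 0.0872
grasp_force: 0.0
[507.9 406.2] [99.6 10.4] 1.2 375
[510.9 290.3] [99.7  9.8] 1.0 324
[510.8 232.3] [99.   9.2] 1.1 302
[501.6 -29.3] [32.2 31.4] 0.6 213
t 11.68 pose [ 0.5193 -0.4409  0.1687] [-179.9   -0.     7.7] turn units -0.002 then shift units (x,y,z) [0.07 0.1  3.73]
```

```bash
python3 -m jog '[[1,0.08,0.1,0.7,0],[1,0,0,0.8,0],[1,0,0,0.8,0],[1,0,0,0.8,0],[1,0,0,0.6,0],[1,0,0,0.03,0],[0.2,0,0,0,0],[0.2,0,0,0,0],[0.2,0,0,0,0],[0.2,0,0,0,0],[0.2,0,0,0,0],[0.2,0,0,0,0]]' 30;  python3 -m jog '[[0.2,0,0,0,0],[0.2,0,0,0,0],[0.2,0,0,0,0],[0.2,0,0,0,0]]'; python3 -m jog '[[0.2,0,0,-0.2,0],[0.2,0,0,-0.5,0],[0.2,0,0,-0.8,0],[0.2,0,0,-1,0],[0.2,0,0,-1,0],[0.2,0,0,-1,0],[0.2,0,0,-0.7,0],[0.2,0,0,-0.3,0],[0.2,0,0,0,0]]'; python3 -c "
from h import *
plan(*crate(-.057,-.072),.19,7.8)"
```

```text
time_s: 12.68
tool_pos: [0.5209, -0.4441, 0.0946]
tool_rot: [180.0, -0.0, 7.7]
force: [0.0, -0.4, -0.3]
grip_width: 0.055
grasp_force: 0.0
time_s: 13.02
tool_pos: [0.5207, -0.4439, 0.0939]
tool_rot: [180.0, 0.0, 7.7]
force: [-0.5, -1.2, -0.1]
grip_width: 0.0335
grasp_force: 26.1
time_s: 13.77
tool_pos: [0.5214, -0.4443, 0.206]
tool_rot: [179.9, -0.1, 7.6]
force: [-0.3, 0.0, -3.8]
grip_width: 0.0337
grasp_force: 26.1
t 13.77 pose [ 0.5214 -0.4443  0.206 ] [ 1.799e+02 -1.000e-01  7.600e+00] turn units -0.003 then shift units (x,y,z) [  1.96 -17.1    0.8 ]
```

```bash
python3 -m jog '[[0.2,0.1,-0.4,0,0],[0.2,0.1,-0.7,0,0],[0.2,0.1,-1,0,0],[0.2,0.1,-1,0,0],[0.2,0.1,-1,0,0],[0.2,0.1,-1,0,0],[0.2,0.1,-1,0,0],[0.2,0.1,-1,0,0],[0.2,0.1,-1,0,0],[0.2,0.1,-1,0,0],[0.2,0.1,-1,0,0],[0.2,0.1,-1,0,0]]'; python3 -m jog '[[0.2,0.1,-1,0,0],[0.2,0.1,-1,0,0],[0.2,0.1,-1,0,0],[0.2,0.1,-1,0,0],[0.2,0.1,-1,0,0],[0.2,0.1,-0.6,0,0],[0.2,0.1,-0.3,0,0],[0.2,0.1,-0.1,0,0],[0.2,0,0,0,0],[0.2,0,0,0,0],[0.2,0,0,0,0]]'; python3 -c "
from h import *
plan(*crate(-.057,-.072),.1025,7.8)"
```

```text
time_s: 14.77
tool_pos: [0.5136, -0.2185, 0.2021]
tool_rot: [-179.9, 0.2, 7.7]
force: [0.4, -0.3, -2.9]
grip_width: 0.0336
grasp_force: 26.5
time_s: 15.68
tool_pos: [0.5147, -0.101, 0.2037]
tool_rot: [180.0, 0.0, 7.5]
force: [-0.6, 0.4, -2.4]
grip_width: 0.0335
grasp_force: 26.7
t 15.68 pose [ 0.5147 -0.101   0.2037] [180.    0.    7.5] turn units -0.006 then shift units (x,y,z) [-0.04 -0.05  5.06]
```

```bash
python3 -m jog '[[0.2,-0.04,-0.05,0.4,0],[0.2,0,0,0.7,0],[0.2,0,0,0.7,0],[0.2,0,0,0.7,0],[0.2,0,0,0.7,0],[0.2,0,0,0.7,0],[0.2,0,0,0.5,0],[0.2,0,0,0.4,0],[0.2,0,0,0.2,0],[0.2,0,0,0.1,0],[0.2,0,0,0,0],[0.2,0,0,0,0]]'; python3 -c "
from h import *
plan(*crate(-.057,-.072),.1025,7.8)
print(env.get_obs()['force'])"
```

```text
time_s: 16.68
tool_pos: [0.5145, -0.0988, 0.1025]
tool_rot: [180.0, -0.1, 7.7]
force: [0.4, -0.1, -3.3]
grip_width: 0.0339
grasp_force: 26.7
t 16.68 pose [ 0.5145 -0.0988  0.1025] [ 1.8e+02 -1.0e-01  7.7e+00] turn units -0.003 then shift units (x,y,z) [-0.04  0.06 -0.  ]
[ 0.3573643  -0.11815925 -3.32420228]
```

```bash
python3 -m jog '[[0.2,-0.03,0.04,0.05,0],[0.2,0,0,0.05,0],[0.2,0,0,0,0],[0.2,0,0,0,0]]'; python3 -m jog '[[0.55,0,0,0,0],[0.55,0,0,0,0],[0.55,0,0,0,0],[0.55,0,0,0,0],[0.55,0,0,-0.3,0],[0.55,0,0,-0.8,0],[0.55,0,0,-1,0],[0.55,0,0,-1,0],[0.55,0,0,-1,0],[0.55,0,0,-1,0],[0.55,0,0,-0.9,0],[0.55,0,0,-0.4,0]]'; python3 -c "
from h import *
plan(.511,.2905,.2,1.1)"
```

```text
time_s: 17.02
tool_pos: [0.5145, -0.0993, 0.1018]
tool_rot: [179.9, -0.1, 7.7]
force: [-2.3, 0.6, 6.7]
grip_width: 0.0339
grasp_force: 27.2
time_s: 18.02
tool_pos: [0.5146, -0.0997, 0.2309]
tool_rot: [179.9, -0.2, 7.7]
force: [0.8, -0.0, 0.8]
grip_width: 0.0482
grasp_force: 0.0
t 18.02 pose [ 0.5146 -0.0997  0.2309] [179.9  -0.2   7.7] turn units 0.146 then shift units (x,y,z) [  0.19 -19.51   1.54]
```

```bash
python3 -m jog '[[0.46,0,0,0,0.073],[0.46,0,0,0,0.073],[0.46,0,-0.5,0,0],[0.46,0,-1,0,0],[0.46,0,-1,0,0],[0.46,0,-1,0,0],[0.46,0,-1,0,0],[0.46,0,-1,0,0],[0.46,0,-1,0,0],[0.46,0,-1,0,0],[0.46,0,-1,0,0],[0.46,0,-1,0,0]]'; python3 -m jog '[[0.46,0,-1,0,0],[0.46,0,-1,0,0],[0.46,0,-1,0,0],[0.46,0,-1,0,0],[0.46,0,-1,0,0],[0.46,0,-1,0,0],[0.46,0,-1,0,0],[0.46,0,-1,0,0],[0.46,0,-1,0,0],[0.46,0,-0.6,0,0],[0.46,0,0,0,0],[0.46,0,0,0,0]]'
python3 - <<'E'
from h import *
plan(.511,.2905,.093,1.1)
c,w=wrist("w3")
m=((w[...,2]>.105)&(w[...,2]<.127)&(w[...,1]>.15)).astype(np.uint8)
k,l,s,_=cv2.connectedComponentsWithStats(m)
for i in range(1,k):
    if s[i,4]>200: print(s[i],rect(w[l==i]))
E
```

```text
time_s: 19.02
tool_pos: [0.5091, 0.0923, 0.2275]
tool_rot: [-180.0, 0.0, 1.2]
force: [0.7, -0.0, 0.9]
grip_width: 0.0398
grasp_force: 0.0
time_s: 20.02
tool_pos: [0.5052, 0.2833, 0.2275]
tool_rot: [180.0, 0.1, 1.3]
force: [-0.7, -0.4, 0.2]
grip_width: 0.04
grasp_force: 0.0
t 20.02 pose [0.5052 0.2833 0.2275] [1.8e+02 1.0e-01 1.3e+00] turn units 0.004 then shift units (x,y,z) [ 0.3  -0.36  6.72]
[ 266  141   12  121 1203] ((512.8336791992188, 290.6717834472656), (99.58141326904297, 8.589753150939941), 1.2298002243041992)
[ 115  142   33  114 2062] ((509.689453125, 406.5297546386719), (99.7652816772461, 9.714682579040527), 1.141496181488037)
[ 334  143   18  120 1447] ((513.3148193359375, 232.9147491455078), (99.14415740966797, 8.720292091369629), 1.3979119062423706)
```

View pics/w3.png

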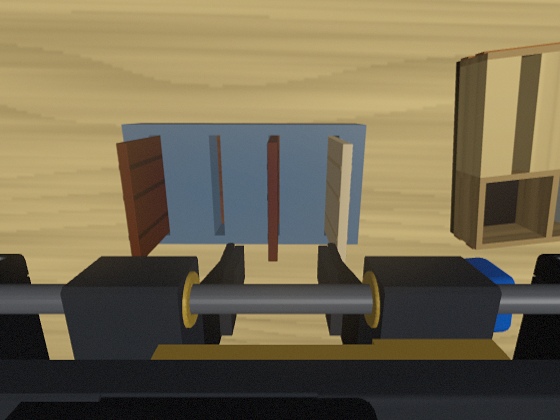

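The target dark panel at (273,195) is nearly centred between the fingers, with the light panel at (338,195). I'll correct, descend and check before closing.

```bash
python3 -m jog '[[0.46,0.34,-0.36,0,0],[0.46,0,0,0.7,0],[0.46,0,0,0.9,0],[0.46,0,0,0.9,0],[0.46,0,0,0.5,0],[0.46,0,0,0,0],[0.46,0,0,0,0],[0.46,0,0,0,0]]'; python3 -c "
from h import *
plan(.512,.2907,.093,1.1)"
```

```text
time_s: 20.73
tool_pos: [0.5136, 0.2899, 0.169]
tool_rot: [-180.0, -0.1, 1.1]
force: [-0.7, -1.1, 0.9]
grip_width: 0.0401
grasp_force: 0.0
t 20.73 pose [0.5136 0.2899 0.169 ] [-1.8e+02 -1.0e-01  1.1e+00] turn units -0.001 then shift units (x,y,z) [-0.08 -0.04  3.8 ]
```

```bash
python3 -m jog '[[0.46,-0.06,-0.04,0.7,0],[0.46,0,0,0.9,0],[0.46,0,0,0.9,0],[0.46,0,0,0.8,0],[0.46,0,0,0.5,0],[0.46,0,0,0,0],[0.46,0,0,0,0],[0,0,0,0,0],[0,0,0,0,0],[0,0,0,0,0],[0,0,0,0,0],[0,0,0,0,0]]' 30; python3 -m jog '[[0,0,0,0,0],[0,0,0,0,0],[0,0,0,0,0]]'; python3 -m jog '[[0,0,0,-0.2,0],[0,0,0,-0.5,0],[0,0,0,-0.7,0],[0,0,0,-0.5,0],[0,0,0,0,0]]'
```

```text
time_s: 21.73
tool_pos: [0.5119, 0.2906, 0.0924]
tool_rot: [-180.0, -0.0, 1.1]
force: [-0.0, -0.4, -0.8]
grip_width: 0.0144
grasp_force: 0.0
time_s: 21.98
tool_pos: [0.5118, 0.2905, 0.0922]
tool_rot: [180.0, -0.0, 1.1]
force: [-1.3, -0.2, 1.2]
grip_width: 0.0081
grasp_force: 30.0
time_s: 22.4
tool_pos: [0.5132, 0.2918, 0.1334]
tool_rot: [-179.9, -0.3, 1.1]
force: [0.5, 0.3, 0.1]
grip_width: 0.0079
grasp_force: 30.0
```

```bash
python3 -m jog '[[0,0,0,-0.6,0],[0,0,0,-0.8,0],[0,0,0,-0.9,0],[0,0,0,-0.9,0],[0,0,0,-0.9,0],[0,0,0,-0.6,0],[0,0,0,-0.3,0],[0,0,0,0,0]]'; python3 -c "
from h import *
plan(*crate(.036,0),.0902,7.8)"
```

```text
time_s: 23.07
tool_pos: [0.5121, 0.2909, 0.2314]
tool_rot: [-180.0, -0.1, 1.1]
force: [0.8, -0.3, -0.1]
grip_width: 0.0077
grasp_force: 30.0
t 23.07 pose [0.5121 0.2909 0.2314] [-1.8e+02 -1.0e-01  1.1e+00] turn units -0.149 then shift units (x,y,z) [ 2.08 15.78  7.06]
```

```bash
python3 -m jog '[[0,0,0,0,-0.075],[0,0,0,0,-0.075],[0,0.1,0.5,0,0],[0,0.1,0.8,0,0],[0,0.1,1,0,0],[0,0.1,1,0,0],[0,0.1,1,0,0],[0,0.1,1,0,0],[0,0.1,1,0,0],[0,0.1,1,0,0],[0,0.1,1,0,0],[0,0.1,1,0,0]]'; python3 -m jog '[[0,0.15,1,0,0],[0,0.15,1,0,0],[0,0.15,1,0,0],[0,0.15,1,0,0],[0,0.15,1,0,0],[0,0.1,0.7,0,0],[0,0.1,0.4,0,0],[0,0.1,0.2,0,0],[0,0,0,0,0],[0,0,0,0,0],[0,0,0,0,0]]'
python3 - <<'E'
from h import *
plan(*crate(.036,0),.0902,7.8)
c,w=wrist("w4")
m=((w[...,2]>.045)&(w[...,2]<.065)&(w[...,0]>.4)&(w[...,1]>-.2)&(w[...,1]<.15)).astype(np.uint8)
k,l,s,_=cv2.connectedComponentsWithStats(m)
for i in range(1,k):
    if s[i,4]>500: print(s[i],rect(w[l==i]))
E
```

```text
time_s: 24.07
tool_pos: [0.5565, 0.1067, 0.2289]
tool_rot: [180.0, 0.1, 7.7]
force: [0.5, 0.5, -0.9]
grip_width: 0.0075
grasp_force: 30.0
time_s: 24.98
tool_pos: [0.5945, -0.0113, 0.23]
tool_rot: [-180.0, -0.0, 8.0]
force: [0.8, 0.2, -0.9]
grip_width: 0.0081
grasp_force: 30.0
t 24.98 pose [ 0.5945 -0.0113  0.23  ] [-180.   -0.    8.] turn units 0.003 then shift units (x,y,z) [0.05 0.25 6.99]
[  171   131   231   132 20678] ((589.1649780273438, -17.24964141845703), (137.52371215820312, 223.03956604003906), 7.918835163116455)
```

View pics/w4.png

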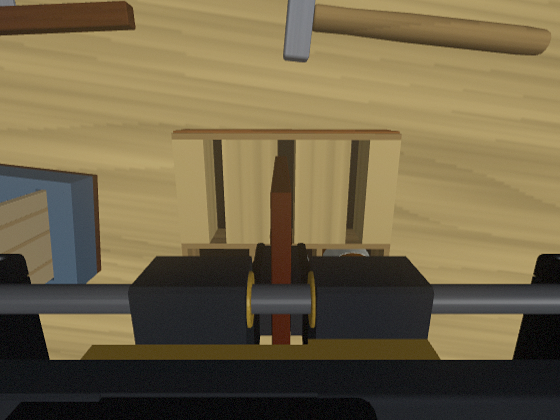

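The panel hangs straight at (283,230) over the middle slot at (287,190). The offset is about 5 mm in y, so I'll correct it and lower in stages.

```bash
python3 -m jog '[[0,0.06,0.25,0.2,0],[0,0,0,0.7,0],[0,0,0,0.8,0],[0,0,0,0.8,0],[0,0,0,0.7,0],[0,0,0,0.3,0],[0,0,0,0,0],[0,0,0,0,0],[0,0,0,0,0]]'; python3 -c "
from h import *
plan(*crate(.0363,0),.0902,7.8)"
```

```text
time_s: 25.78
tool_pos: [0.5973, -0.0176, 0.1609]
tool_rot: [180.0, -0.1, 7.8]
force: [0.2, 0.2, -1.0]
grip_width: 0.008
grasp_force: 30.0
t 25.78 pose [ 0.5973 -0.0176  0.1609] [ 1.8e+02 -1.0e-01  7.8e+00] turn units 0.001 then shift units (x,y,z) [-0.03 -0.08  3.53]
```

```bash
python3 -m jog '[[0,-0.03,-0.08,0.3,0],[0,0,0,0.4,0],[0,0,0,0.4,0],[0,0,0,0.5,0],[0,0,0,0,0],[0,0,0,0,0]]'; python3 -m jog '[[0,0,0,0.4,0],[0,0,0,0.5,0],[0,0,0,0.5,0],[0,0,0,0.3,0],[0,0,0,0.1,0],[0,0,0,0.07,0],[0,0,0,0,0],[0,0,0,0,0]]';  python3 -c "
from h import *
plan(*crate(.0363,0),.0902,7.8)"
```

```text
time_s: 26.28
tool_pos: [0.5951, -0.0164, 0.1267]
tool_rot: [-180.0, 0.1, 7.8]
force: [0.4, -0.5, -1.5]
grip_width: 0.0077
grasp_force: 30.0
time_s: 26.95
tool_pos: [0.5963, -0.0162, 0.0907]
tool_rot: [180.0, -0.1, 7.8]
force: [-0.2, -0.4, -1.8]
grip_width: 0.008
grasp_force: 30.0
t 26.95 pose [ 0.5963 -0.0162  0.0907] [ 1.8e+02 -1.0e-01  7.8e+00] turn units 0.001 then shift units (x,y,z) [ 0.01 -0.    0.03]
```

```bash
python3 -m jog '[[0,0,0,0.04,0],[0,0,0,0.04,0],[0,0,0,0,0],[0,0,0,0,0]]'; python3 -m jog '[[0.35,0,0,0,0],[0.35,0,0,0,0],[0.35,0,0,0,0],[0.35,0,0,0,0],[0.35,0,0,-0.3,0],[0.35,0,0,-0.8,0],[0.35,0,0,-1,0],[0.35,0,0,-1,0],[0.35,0,0,-1,0],[0.35,0,0,-1,0],[0.35,0,0,-1,0],[0.35,0,0,-0.6,0]]'; python3 -c "
from h import *
plan(.5093,.4065,.2,1.1)
bottles()"
```

```text
time_s: 27.28
tool_pos: [0.5964, -0.0162, 0.0901]
tool_rot: [180.0, -0.1, 7.8]
force: [-2.5, 0.2, 6.3]
grip_width: 0.0075
grasp_force: 30.0
time_s: 28.28
tool_pos: [0.5967, -0.016, 0.2257]
tool_rot: [180.0, -0.2, 7.8]
force: [1.3, 0.6, 0.2]
grip_width: 0.0304
grasp_force: 0.0
t 28.28 pose [ 0.5967 -0.016   0.2257] [180.   -0.2   7.8] turn units 0.15 then shift units (x,y,z) [ -3.96 -21.21   1.28]
[508.1 406.5] [100.2  11.4] 0.8 382
[511.  232.2] [99.2  9.4] 1.4 297
```

```bash
python3 -m jog '[[0.46,0,0,0,0.075],[0.46,0,0,0,0.075],[0.46,-0.2,-0.5,-0.2,0],[0.46,-0.2,-1,0,0],[0.46,-0.2,-1,0,0],[0.46,-0.2,-1,0,0],[0.46,-0.2,-1,0,0],[0.46,-0.2,-1,0,0],[0.46,-0.2,-1,0,0],[0.46,-0.2,-1,0,0],[0.46,-0.2,-1,0,0],[0.46,-0.2,-1,0,0]]'; python3 -m jog '[[0.46,-0.2,-1,0,0],[0.46,-0.2,-1,0,0],[0.46,-0.2,-1,0,0],[0.46,-0.2,-1,0,0],[0.46,-0.2,-1,0,0],[0.46,-0.2,-1,0,0],[0.46,-0.2,-1,0,0],[0.46,-0.2,-1,0,0],[0.46,-0.2,-1,0,0],[0.46,-0.1,-1,0,0],[0.46,0,-1,0,0],[0.46,0,-0.6,0,0]]';python3 -m jog '[[0.46,0,0,0,0],[0.46,0,0,0,0],[0.46,0,0,0,0]]'
python3 - <<'E'
from h import *
plan(.509,.4065,.093,1.1)
c,w=wrist("w5")
m=((w[...,2]>.105)&(w[...,2]<.127)&(w[...,1]>.15)).astype(np.uint8)
k,l,s,_=cv2.connectedComponentsWithStats(m)
for i in range(1,k):
    if s[i,4]>200: print(s[i],rect(w[l==i]))
E
```

```text
time_s: 29.33
tool_pos: [0.551, 0.1747, 0.2266]
tool_rot: [180.0, 0.0, 1.2]
force: [0.2, -0.5, 0.1]
grip_width: 0.04
grasp_force: 0.0
time_s: 30.33
tool_pos: [0.5076, 0.4072, 0.2265]
tool_rot: [-179.9, 0.1, 1.4]
force: [-0.4, -0.6, 0.3]
grip_width: 0.04
grasp_force: 0.0
time_s: 30.58
tool_pos: [0.5097, 0.4034, 0.2265]
tool_rot: [179.9, 0.0, 1.1]
force: [0.8, 0.5, 0.3]
grip_width: 0.0402
grasp_force: 0.0
t 30.58 pose [0.5097 0.4034 0.2265] [179.9   0.    1.1] turn units 0.0 then shift units (x,y,z) [-0.03 -0.16  6.68]
[ 271  151   11  120 1184] ((509.6352233886719, 406.9169921875), (100.0733642578125, 7.9840216636657715), 1.1179759502410889)
[ 466  151   41  120 2491] ((512.9701538085938, 232.87205505371094), (99.92638397216797, 10.498027801513672), 1.5674222707748413)
```

```bash
python3 -m jog '[[0.46,0,-0.17,0,0],[0.46,0,0,0.7,0],[0.46,0,0,0.9,0],[0.46,0,0,0.9,0],[0.46,0,0,0.5,0],[0.46,0,0,0,0],[0.46,0,0,0,0]]'; python3 -c "
from h import *
plan(.5093,.4067,.093,1.1)"
```

```text
time_s: 31.22
tool_pos: [0.5097, 0.4071, 0.1662]
tool_rot: [180.0, 0.1, 1.1]
force: [1.2, 0.6, 0.5]
grip_width: 0.0399
grasp_force: 0.0
t 31.22 pose [0.5097 0.4071 0.1662] [1.8e+02 1.0e-01 1.1e+00] turn units -0.001 then shift units (x,y,z) [-0.02  0.02  3.66]
```

```bash
python3 -m jog '[[0.46,-0.02,0.02,0.7,0],[0.46,0,0,0.9,0],[0.46,0,0,0.9,0],[0.46,0,0,0.7,0],[0.46,0,0,0.46,0],[0.46,0,0,0,0],[0.46,0,0,0,0],[0,0,0,0,0],[0,0,0,0,0],[0,0,0,0,0],[0,0,0,0,0],[0,0,0,0,0]]' 30; python3 -m jog '[[0,0,0,0,0],[0,0,0,0,0],[0,0,0,0,0]]'; python3 -m jog '[[0,0,0,-0.2,0],[0,0,0,-0.5,0],[0,0,0,-0.8,0],[0,0,0,-0.8,0],[0,0,0,-0.9,0],[0,0,0,-0.9,0],[0,0,0,-0.9,0],[0,0,0,-0.9,0],[0,0,0,-0.8,0],[0,0,0,-0.4,0],[0,0,0,0,0]]'; python3 -c "
from h import *
plan(*crate(.036,.072),.0902,7.8)"
```

```text
time_s: 32.22
tool_pos: [0.5096, 0.4073, 0.0942]
tool_rot: [-180.0, -0.0, 1.1]
force: [0.4, -0.2, 0.1]
grip_width: 0.0143
grasp_force: 0.0
time_s: 32.47
tool_pos: [0.5095, 0.4072, 0.0939]
tool_rot: [180.0, -0.0, 1.1]
force: [-0.6, -0.3, 1.4]
grip_width: 0.0077
grasp_force: 30.0
time_s: 33.38
tool_pos: [0.5099, 0.4082, 0.2385]
tool_rot: [-179.9, -0.2, 1.1]
force: [-0.2, -0.4, -1.1]
grip_width: 0.0075
grasp_force: 30.0
t 33.38 pose [0.5099 0.4082 0.2385] [-179.9   -0.2    1.1] turn units -0.149 then shift units (x,y,z) [ 1.39 18.01  7.41]
```

```bash
python3 -m jog '[[0,0,0,0,-0.075],[0,0,0,0,-0.075],[0,0.1,0.5,0,0],[0,0.1,0.8,0,0],[0,0.1,1,0,0],[0,0.1,1,0,0],[0,0.1,1,0,0],[0,0.1,1,0,0],[0,0.1,1,0,0],[0,0.1,1,0,0],[0,0.1,1,0,0],[0,0.1,1,0,0]]'; python3 -m jog '[[0,0.1,1,0,0],[0,0.1,1,0,0],[0,0.1,1,0,0],[0,0.1,1,0,0],[0,0,1,0,0],[0,0,1,0,0],[0,0,1,0,0],[0,0,0.7,0,0],[0,0,0.5,0,0],[0,0,0.3,0,0],[0,0,0,0,0],[0,0,0,0,0]]'
python3 - <<'E'
from h import *
plan(*crate(.036,.072),.0919,7.8)
wrist("w6")
E
```

```text
time_s: 34.38
tool_pos: [0.5545, 0.2234, 0.2348]
tool_rot: [180.0, 0.1, 7.7]
force: [0.3, -0.2, -0.9]
grip_width: 0.008
grasp_force: 30.0
time_s: 35.38
tool_pos: [0.5854, 0.0587, 0.2355]
tool_rot: [-180.0, 0.0, 7.8]
force: [0.5, 1.1, -0.1]
grip_width: 0.0077
grasp_force: 30.0
t 35.38 pose [0.5854 0.0587 0.2355] [-180.     0.     7.8] turn units 0.0 then shift units (x,y,z) [0.03 0.18 7.18]
```

View pics/w6.png

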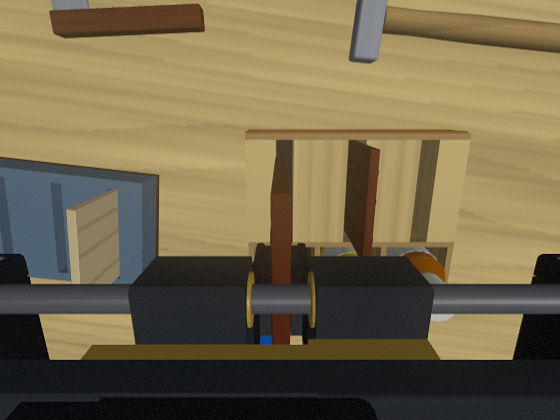

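The second panel at (283,230) is above the left slot at (285,190), and the first panel stands in the middle slot at (363,200). Correct and lower.

```bash
python3 -m jog '[[0,0.03,0.18,0.2,0],[0,0,0,0.7,0],[0,0,0,0.8,0],[0,0,0,0.8,0],[0,0,0,0.8,0],[0,0,0,0.4,0],[0,0,0,0,0],[0,0,0,0,0],[0,0,0,0,0]]'; python3 -c "
from h import *
plan(*crate(.0363,.072),.0919,7.8)"
```

```text
time_s: 36.18
tool_pos: [0.5873, 0.0553, 0.1627]
tool_rot: [180.0, -0.1, 7.9]
force: [0.4, 1.1, -0.2]
grip_width: 0.0075
grasp_force: 30.0
t 36.18 pose [0.5873 0.0553 0.1627] [ 1.8e+02 -1.0e-01  7.9e+00] turn units 0.001 then shift units (x,y,z) [-0.03 -0.    3.54]
```

```bash
python3 -m jog '[[0,-0.03,0,0.3,0],[0,0,0,0.4,0],[0,0,0,0.4,0],[0,0,0,0.5,0],[0,0,0,0,0],[0,0,0,0,0]]'; python3 -m jog '[[0,0,0,0.4,0],[0,0,0,0.5,0],[0,0,0,0.5,0],[0,0,0,0.3,0],[0,0,0,0.1,0],[0,0,0,0.07,0],[0,0,0,0,0],[0,0,0,0,0]]';  python3 -m jog '[[0,0,0,0.04,0],[0,0,0,0.04,0],[0,0,0,0,0],[0,0,0,0,0]]'; python3 -c "
from h import *
plan(*crate(.0363,.072),.0919,7.8)"
```

```text
time_s: 36.68
tool_pos: [0.5854, 0.0546, 0.1286]
tool_rot: [-180.0, 0.1, 7.8]
force: [0.1, 0.1, 0.7]
grip_width: 0.0076
grasp_force: 30.0
time_s: 37.35
tool_pos: [0.5866, 0.0549, 0.0925]
tool_rot: [-180.0, -0.1, 7.8]
force: [0.2, -1.3, -0.3]
grip_width: 0.0078
grasp_force: 30.0
time_s: 37.68
tool_pos: [0.5868, 0.0549, 0.0919]
tool_rot: [180.0, -0.1, 7.8]
force: [-1.5, 0.6, 5.0]
grip_width: 0.0079
grasp_force: 30.0
t 37.68 pose [0.5868 0.0549 0.0919] [ 1.8e+02 -1.0e-01  7.8e+00] turn units 0.001 then shift units (x,y,z) [-0.   -0.02 -0.  ]
```

Contact with the slot floor. Release, rise, back away to one side, then look.

```bash
python3 -m jog '[[0.35,0,0,0,0],[0.35,0,0,0,0],[0.35,0,0,0,0],[0.35,0,0,0,0],[0.35,0,0,-0.3,0],[0.35,0,0,-0.8,0],[0.35,0,0,-1,0],[0.35,0,0,-1,0],[0.35,0,0,-1,0],[0.35,0,0,-1,0],[0.35,0,0,-1,0],[0.35,0,0,-1,0]]'; python3 -m jog '[[0.35,0,-0.5,-0.8,0],[0.35,-0.2,-1,-0.2,0],[0.35,-0.2,-1,0,0],[0.35,-0.2,-1,0,0],[0.35,-0.2,-1,0,0],[0.35,-0.2,-1,0,0],[0.35,-0.2,-1,0,0],[0.35,-0.2,-1,0,0],[0.35,-0.2,-1,0,0],[0.35,-0.2,-0.7,0,0],[0.35,0,0,0,0],[0.35,0,0,0,0]]'
python3 - <<'E'
from h import *
for n in("top","side"):
    c=read_camera(n); cv2.imwrite(f"pics/{n}9.png",cv2.resize(c["color"][120:320,130:530] if n=="side" else c["color"][120:320,60:460],None,fx=2,fy=2)[...,::-1])
E
```

```text
time_s: 38.68
tool_pos: [0.586, 0.0549, 0.2341]
tool_rot: [180.0, -0.0, 7.8]
force: [1.1, 0.2, -1.0]
grip_width: 0.0301
grasp_force: 0.0
time_s: 39.68
tool_pos: [0.5251, 0.2327, 0.2531]
tool_rot: [180.0, -0.0, 8.0]
force: [0.7, -0.3, -0.7]
grip_width: 0.0305
grasp_force: 0.0
```

View pics/top9.png

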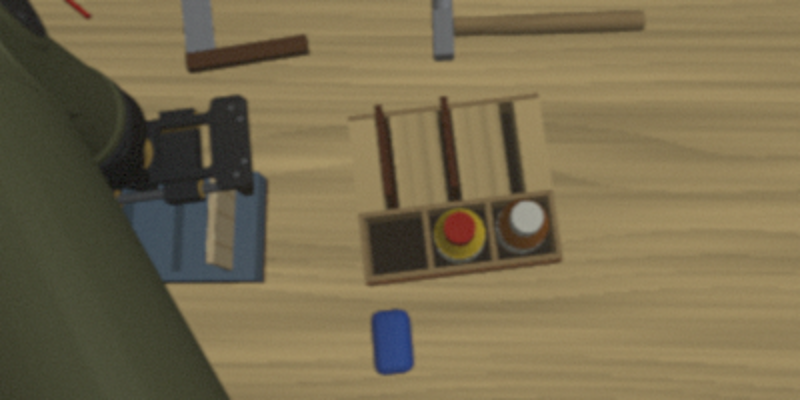

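View pics/side9.png

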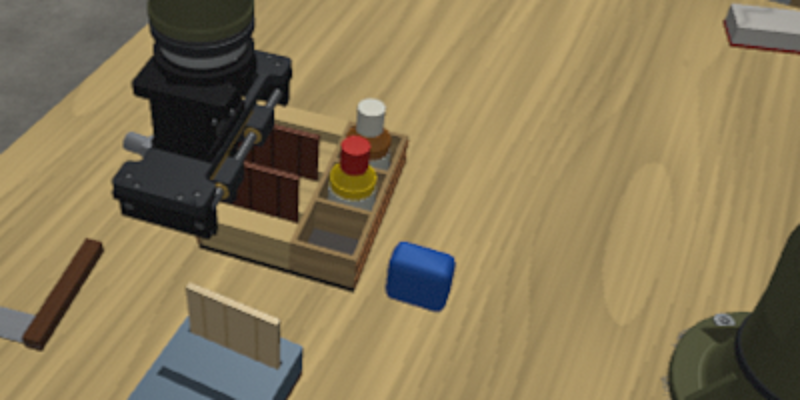

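The top view shows the panels in the slots at (387,157) and (450,150). The yellow bottle at (460,232) and the amber one at (523,222) stand upright in their cells. The light panel is still in the rack and the bystanders haven't moved. No blue bottle or third dark panel appears in any view, so I'll hand in.

```bash
python3 -c "
from cell import env
print(env.sign_off())"
```

```text
the job is handed in; nothing more can be done
None
```

The crate is packed and the job is handed in after about 40 s of robot time: both dark panels stand in slots and both bottles upright in cells, with the light panel and bystanders left in place; no third dark panel or blue bottle was seen, and the hand-in returned no verdict.

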